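# Swing out the gauge stand's hook and hang the GO ring

## Robot

A 6-joint arm with a two-finger parallel gripper is mounted at the origin on the work surface. World frame = base frame: x ahead of the robot, y to its left, z up, the work surface at z = 0. Lengths are in mm, angles in rad, forces in N, time in s.
With the tool pointing down it reaches from about 275 to 850 mm from the base axis. Payload 19 kg.
Tool frame: the origin (TCP) lies midway between the tips of the shut fingers; the grasp point (between the pads) lies 19 mm behind it; z points along the fingers, y is the line along which they close (so a half turn about z gives the same grasp; the last joint's range is limited). The gripper opens to 85 mm and grips with 20 to 120 N. Pads are 22 mm wide; open, the fingers measure 114 mm over their backs; the gripper's body (76 mm by 85 mm) begins 54 mm behind the grasp point. The pads swing forward as they close: fully open they stand 13 mm farther back than shut.
Start: joints at [-1.248, 0.15, 1.437, -0, 1.554, -0.134], TCP at [253.591, -516.025, 231.267] pointing down, gripper open.
Joint ranges: [-2.8, 2.8], [-0.68, 2.1], [0.12, 2.68], [-1.39, 4.53], [0.16, 2.79], [-2.81, 2.81]. Speed limits (rad/s): [1.89, 1.89, 2.22, 3.01, 3.01, 3.01].

## Interface

Orientations are given as a rotation vector (axis times angle).
In Python, from station import status, imaging, ticket, search_frame, trace gives the robot as it stands.
- The arm moves only by the shell command python3 -m jog 'ROWS' [FORCE]. ROWS is JSON, a list that holds one entry, the list of rows, each a list of 7 numbers: the turn, a rotation vector about the world's x, y, z in units of 90 degrees (1.0 is 90 degrees), then the shift along the world's x, y, z in units of 100 mm (1.0 is 100 mm), then the finger opening in mm, from 0 to 85.4. A call has 1 to 5 rows; each row is the pose to reach, as a shift and turn from the pose commanded when the call began; what a row does not reach only later rows make up. A row lasts 1/8 s, in which the tool goes at most 62.5 mm and 10.7 degrees, less where a joint would pass 70% of its speed; a pose out of reach is approached as far as the arm can. A call with a number of a shift or a turn outside -1 to 1 is refused whole. A call with a gripper value outside its range is refused whole. The fingers move at their own pace and stop on an object; FORCE is the grip in N (left out, the last holds). Time passes only in rows, so rows that repeat a pose let the fingers close. It gives the time, the measured TCP pose, the force, the opening and the grip force at its end, in the units of the state.
- status.observe(): the state, without advancing time (a new reading comes with each control period).
- imaging.grab_frame(name): name is "scene" or "side" or "wrist"; returns a dict with "color" (384x512x3 uint8, red, green, blue), "K" (3x3 intrinsics, pixels), "R" (3x3) and "t" (3): a world point X has camera coordinates R X + t. Camera axes: x right, y down, z forward; pixel columns grow to the right and rows downward; lengths in mm; the calibration is good to about 2 mm. A picture is of the moment at which its call begins. There is no depth.
- ticket.close_job(): hands the job in; it is judged then, once.
Trained networks look in a picture, given as the dict that the camera call returned (one of the last four; its "shot" number tells which), for a name from the list of things; names that differ only in an ending like _2 or _b are one class to them, and where a whole thing is asked for, a point or a joint stands for the part that bears it (a point fixed in the world has none). Each returns a list of dicts, best first, with "p" (0 to 1); they miss things now and then, are a little off and sometimes report something else, mostly with a low value. They report only what shows in the picture. A call takes as long as a camera call. They do not tell look-alikes from the thing itself.
- search_frame(picture, query): "bbox" ([left, top, width, height] in pixels, round what is visible of it).
- trace(picture, query): "region" (384x512 bool, what is visible of it) and "bbox" ([left, top, width, height] in pixels, round what is visible of it).
The state is a dict: "time_s": time; "joint_pos": joint angles; "joint_vel": joint speeds; "joint_torque": joint torques, N m; "tool_pos": TCP position; "tool_rot": TCP orientation; "contact_force": force on the tool from outside, world axes, zero at the start; "wrist_torque": the same for the moment, N m; "width": opening from 0.0 (shut) to 1.0 (fully open); "grasp_force": force on a finger pad.
Only numpy, scipy, OpenCV 4.12 (cv2) and the standard library are available. Lean on these libraries where they do the work, as an engineer would, in place of code of your own. Each camera call takes 0.05 s, during which the arm holds its last target. There are 200 camera calls.

## Task

On the gauge stand, swing the hook round from its parked side to the front until it comes up firmly against its stop, with no more than a light fingertip push so that the stop is not forced. Then take the green-banded ring gauge out of the wooden cradle and hang it on the hook: over the upturned tip, let down on to the bar and slid right back against the swivel block, with no hard knocks or pressing of its lapped bore on the hook. Leave the hook facing the front, and leave everything else where it is.

Things in the scene. Friction and masses are not known exactly. Their poses are not given: they have to be found in the camera images.
- stand: Fixed gauge stand: iron foot 112 mm across, 16 mm column. Origin: centre of the foot's underside, on the vertical swivel axis; its -x is the stand's front. Under the hook a collar (142 to 154 mm up) carries behind it an upright rubber-sleeved stop pin, 29 mm from the axis. The collar is clamped by hand: the stop may lie up to 23 degrees either side of the front, where is not given: find it by feel.
- hook: Swivel hook on the column. Origin on the swivel axis, on the bar's axis, 172 mm above the bench; z up, it points along its -x. Block 32 mm (x) by 36 mm (y), from 16 mm below to 5 mm above the origin (cap 1.5 mm more), front face at x = -16 mm. From it a 9 mm round bar runs level to x = -68 mm and turns up: tip ends at x = -78 mm. Behind the block a lug 10 mm wide, to x = +36 mm, meets the stop pin.
- hook_bar (a point): Point on the bar's axis 55 mm from the swivel axis, axes as the hook's. Parked, the hook points to the stand's left (+y), 63 to 109 degrees from the front; it comes to the front turning anticlockwise seen from above, pushed on the bar's side. It stays where left; about 3 N here (0.15 N m) turn it. At the stop resistance rises steeply: 6 to 10 N here is firmly home, over 19 N (32 N on the pin) forces the stop.
- hook_tip (a point): Top of the hook's upturned tip, 73 mm from the swivel axis and 13 mm above the bar's axis; bar and tip together are 17.5 mm high there. To pass over it, a ring's centre must be 1 to 7.5 mm above the bar's axis.
- go_ring_c (a point): Centre of the GO ring to be hung: steel, green band, 58 mm outside, bore 24 mm, 18 mm thick, 0.3 kg; its x is the ring's axis. It stands upright in one of the three seats of the cradle, centre 39 mm above the bench, axis along the cradle's x. Hung, its centre is 7.5 mm below the bar's axis; against the block, at hook x = -25 mm. More than 20 N between bore or face and hook harms it.
- nogo_ring_c (a point): Centre of the NOT GO ring gauge, same size, red band, in another seat. Leave alone.
- set_ring_c (a point): Centre of the setting ring, same size, blue band, in another seat. Leave alone.
- cradle: Fixed wooden cradle, 50 mm (x) by 250 mm (y), origin at the centre of its underside. Three seats in a row along y at -75, 0 and +75 mm; a slot 21 mm wide between two rails whose tops are 26 mm above the bench; slot floor 10 mm above the bench. The rings stand out 42 mm above the rails.
- plug_rack: Bystander: stepped wooden rack with steel plug gauges, 105 by 190 mm, 131 mm high, origin at the centre of its underside.
- tool_block: Bystander: cast-iron toolmaker's block, 75 by 75 by 55 mm, origin at the centre of its underside.
- caliper: Bystander: chrome dial caliper lying flat, 235 mm long along its x, 17 mm high, origin under the middle of its beam.
- block_holder: Bystander: red gauge block holder with a sliding cover, 70 by 150 by 41 mm, origin at the centre of its underside.
Mind the look-alikes: they are no part of the job. Leave any pink or yellow look-alike of the part that bears go_ring_c alone. Leave any orange look-alike of the stand alone.

How it is judged (in metres and radians):
On the way, in this order (a step that is already met when the one before it is completed fails the run):
1. The hook is turned until its tail bears on the stop pin (more than 4 N on the pin) (contact force between hook and stand above 4 N), for 0.1 s.
2. The green-banded ring's weight is on the bar, inside the upturned tip (contact force between go_ring and hook above 0.8 N and x of go_ring_c in the frame of hook between -0.062 and -0.02 m and z of go_ring_c in the frame of hook between -0.012 and -0.004 m), for 0.1 s.
At the end, for the whole second after the job is handed in: The green-banded ring hangs released and at rest on the bar, right back: centre 22 to 27.5 mm before the swivel axis (within 2.5 mm of touching the block), within 6 mm sideways, 4 to 12 mm below the bar's axis, in line within 11 degrees; hook within 26 degrees of the front (contact force between go_ring and hook above 1 N and x of go_ring_c in the frame of hook between -0.0275 and -0.022 m and y of go_ring_c in the frame of hook between -0.006 and 0.006 m and z of go_ring_c in the frame of hook between -0.012 and -0.004 m and angle between the x axis of go_ring_c and the x axis of hook, either way round below 0.2 rad and angle between the x axis of hook and the x axis of stand, either way round below 0.46 rad and linear speed of go_ring below 0.02 m/s and angular speed of go_ring below 0.3 rad/s and contact force between the fingers and go_ring below 0.05 N).
It fails at once if The stop is forced: more than 32 N between the hook's tail and the stop pin (contact force between hook and stand above 32 N).
It fails at once if The ring is knocked or pressed on the hook with more than 20 N (contact force between go_ring and hook above 20 N).
It fails at once if Another ring gauge is lifted or shifted by more than 6 mm (distance of any of nogo_ring_c, set_ring_c from where it was at the start of the episode above 0.006 m).
It fails at once if A bystander on the bench is shifted by more than 6 mm (distance of any of plug_rack, tool_block, caliper, block_holder from where it was at the start of the episode above 0.006 m).
It also fails if it takes over 67 s, if anything falls off the work surface, if the arm or the gripper's body presses on something with over 40 N, if the wrist force passes 120 N, or if a joint passes its speed limit or range.

## Working session

There is one attempt and no reset: what is moved stays moved. The work goes in short steps, Python scripts to look and compute and a shell command to move; the robot and the scene stay as the last step left them, time stands still between calls to the robot, and variables do not carry over. Pictures are saved under pics/ and viewed, at most 10 in all, crops included, and the job is handed in when it is done.

```bash
mkdir -p pics; ls
cat > h.py <<'E'
import numpy as np, cv2
from station import status, imaging, ticket, search_frame, trace
def save(f,name,crop=None,s=1):
    im=f["color"][:,:,::-1]
    if crop: x,y,w,h=crop; im=im[y:y+h,x:x+w]
    cv2.imwrite("pics/"+name+".png",cv2.resize(im,None,fx=s,fy=s,interpolation=cv2.INTER_CUBIC))
def ray(f,u,v):
    R=np.array(f["R"]);t=np.array(f["t"]);d=R.T@np.linalg.inv(f["K"])@np.array([u,v,1.]);return -R.T@t,d
def atz(f,u,v,z):
    c,d=ray(f,u,v);return c+d*(z-c[2])/d[2]
def proj(f,X):
    p=np.array(f["K"])@(np.array(f["R"])@np.array(X,float)+np.array(f["t"]));return p[:2]/p[2]
E
python3 - <<'E'
from h import *
fs=[imaging.grab_frame(n) for n in("scene","side")]
save(fs[0],"a");save(fs[1],"b")
for f in fs:
    c,d=ray(f,256,192);print(c,d)
    for q in["stand","hook","hook_tip","go_ring_c","cradle","plug_rack","tool_block","caliper","block_holder"]:
        print(q,[(round(r["p"],2),[int(x) for x in r["bbox"]]) for r in search_frame(f,q)][:5])
s=status.observe();print(s)
E
```

```text
pics
[1085.98446786 -374.15019394  828.62314295] [-0.53841909  0.46430772 -0.70361571]
stand [(0.91, [316, 160, 42, 73]), (0.7, [250, 162, 48, 71]), (0.45, [278, 152, 27, 27])]
hook [(0.7, [327, 160, 30, 27]), (0.52, [262, 165, 34, 19])]
hook_tip [(0.85, [338, 168, 22, 18]), (0.68, [263, 161, 34, 23])]
go_ring_c [(0.77, [168, 236, 20, 19]), (0.75, [147, 218, 18, 19]), (0.65, [197, 255, 10, 27])]
cradle [(0.74, [108, 232, 93, 63])]
plug_rack [(0.75, [161, 280, 92, 83]), (0.38, [271, 239, 61, 49])]
tool_block [(0.63, [278, 150, 23, 26])]
caliper [(0.63, [207, 164, 55, 41]), (0.36, [263, 164, 33, 19])]
block_holder [(0.96, [269, 242, 61, 46])]
[393.33908087 782.15644546 834.44081386] [ 0.15023678 -0.72355693 -0.67371792]
stand [(0.9, [148, 240, 50, 77]), (0.79, [219, 198, 40, 76])]
hook [(0.86, [154, 242, 45, 23]), (0.81, [227, 197, 21, 32])]
hook_tip [(0.83, [228, 199, 20, 30]), (0.69, [155, 244, 44, 16])]
go_ring_c [(0.73, [301, 173, 20, 19]), (0.63, [244, 170, 12, 17]), (0.61, [274, 169, 13, 19]), (0.2, [217, 201, 45, 74])]
cradle [(0.88, [272, 149, 23, 54])]
plug_rack [(0.66, [186, 121, 55, 64])]
tool_block [(0.86, [250, 297, 46, 47])]
caliper [(0.76, [273, 250, 87, 21])]
block_holder [(0.63, [158, 197, 45, 50])]
{'time_s': 1.0, 'joint_pos': array([-1.24799772e+00,  1.50486447e-01,  1.43742087e+00, -1.61158468e-06,
        1.55378240e+00, -1.34012509e-01]), 'joint_vel': array([ 0.00064846, -0.00072059,  0.00034481,  0.00059645,  0.00087347,
       -0.00057081]), 'joint_torque': array([ 1.72166703e-03, -7.12787676e+01, -5.71049309e+01,  6.88577165e-05,
        1.59759904e-03, -1.89471018e-05]), 'tool_pos': array([ 253.59028879, -516.02122244,  231.26388802]), 'tool_rot': array([-3.05990727e+00, -7.11312621e-01,  1.68907735e-05]), 'contact_force': array([-0.68878246,  0.69076433, -0.00921703]), 'wrist_torque': array([-0.0631267 , -0.0182027 , -0.04004776]), 'grasp_force': 0.0, 'width': 1.00050877249921}
```

View pics/a.png

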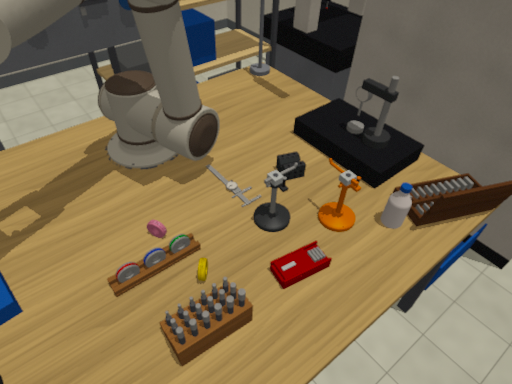

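View pics/b.png

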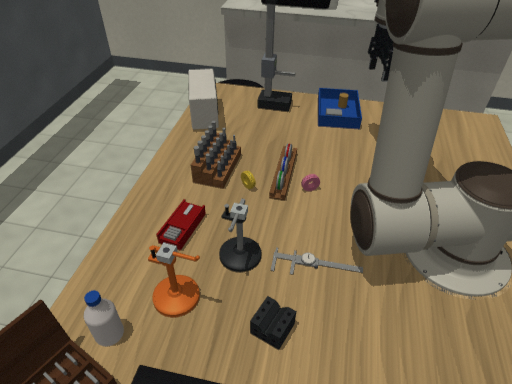

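Scene: the black stand (272,205) is the real one and the orange at (340,195) is the look-alike. The cradle holds red (128,271), blue (154,257) and green (180,244) rings. Pink (157,229) and yellow (202,268) are loose look-alikes.

```bash
cat >> h.py <<'E'
def tri(*obs):
    A=np.zeros((3,3));b=np.zeros(3)
    for f,u,v in obs:
        c,d=ray(f,u,v);d=d/np.linalg.norm(d);P=np.eye(3)-np.outer(d,d);A+=P;b+=P@c
    X=np.linalg.solve(A,b);return X,[np.round(proj(f,X)-[u,v],1) for f,u,v in obs]
E
python3 - <<'E'
from h import *
a=imaging.grab_frame("scene");b=imaging.grab_frame("side")
for f in(a,b):
    for q in["stand","cradle","hook"]:
        for r in trace(f,q)[:2]:
            m=r["region"];ys,xs=np.where(m);print(q,round(r["p"],2),[int(x) for x in r["bbox"]])
            if q=="cradle": 
                print(cv2.minAreaRect(np.c_[xs,ys].astype(np.float32)))
    hsv=cv2.cvtColor(f["color"],cv2.COLOR_RGB2HSV)
    for n,(lo,hi) in dict(green=(45,85),blue=(105,130),red=(0,5)).items():
        m=cv2.inRange(hsv,(lo,90,40),(hi,255,255))
        nn,l,st,c=cv2.connectedComponentsWithStats(m)
        print(n,[(st[i].tolist(),c[i].round(1).tolist()) for i in range(1,nn) if st[i][4]>25])
print("foot",atz(a,272,217,8),atz(b,240,255,8))
print("green",atz(a,179.5,244,39))
im=np.hstack([cv2.resize(a["color"][150:235,245:305],None,fx=6,fy=6,interpolation=3),cv2.resize(b["color"][190:275,210:270],None,fx=6,fy=6,interpolation=3)])
cv2.imwrite("pics/c.png",im[:,:,::-1])
E
```

```text
stand 0.98 [316, 157, 45, 75]
stand 0.55 [251, 162, 46, 70]
cradle 0.78 [104, 232, 97, 64]
((154.6490478515625, 263.6764221191406), (20.77232551574707, 98.60816955566406), 61.11341857910156)
hook 0.66 [263, 163, 34, 20]
hook 0.57 [338, 171, 22, 14]
green [([170, 235, 16, 15, 36], [175.4, 239.9])]
blue [([119, 0, 12, 10, 75], [124.5, 4.3]), ([181, 9, 35, 57, 1392], [199.4, 35.9]), ([400, 183, 13, 10, 96], [405.9, 187.6]), ([424, 224, 63, 66, 569], [455.1, 254.9]), ([144, 248, 19, 15, 44], [151.0, 252.9]), ([0, 273, 22, 52, 592], [6.9, 302.4])]
red [([270, 241, 61, 48, 1246], [297.6, 265.3]), ([116, 263, 22, 16, 64], [123.9, 267.8])]
stand 0.92 [150, 240, 50, 75]
stand 0.64 [218, 202, 45, 72]
cradle 0.88 [269, 147, 28, 56]
((283.022216796875, 173.1382293701172), (16.94577407836914, 55.244361877441406), 14.826481819152832)
hook 0.74 [153, 243, 45, 21]
hook 0.72 [227, 199, 21, 34]
green [([277, 171, 6, 19, 41], [279.2, 179.6])]
blue [([318, 88, 44, 41, 1350], [338.7, 108.5]), ([282, 156, 5, 15, 31], [283.6, 163.1]), ([84, 291, 17, 16, 193], [92.4, 298.1])]
red [([157, 200, 48, 50, 757], [181.3, 223.2])]
foot [571.81531137 137.94249018   8.        ] [565.95753918 146.35629196   8.        ]
green [ 511.6759754  -146.21129995   39.        ]
```

View pics/c.png

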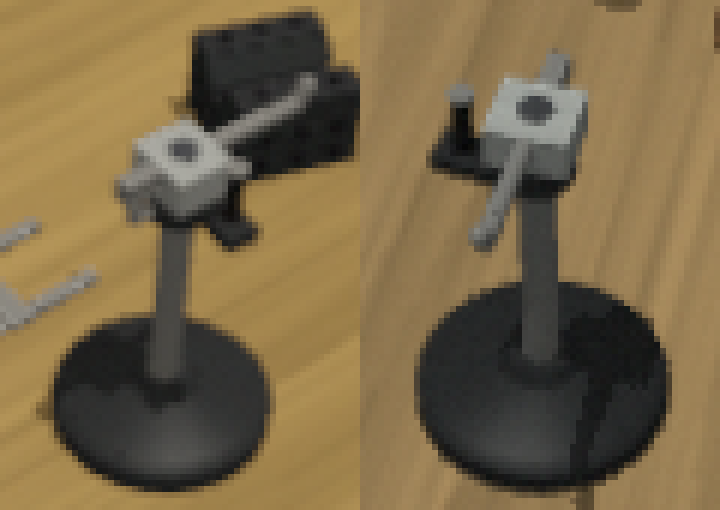

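Close-up: the hook's cap is at about (275.5,175) in scene and (239.5,208) in side. The bar points to world +y, and the stop pin lies on the +x side, so the front is roughly -x.

Run:
```python
from h import *
a=imaging.grab_frame("scene");b=imaging.grab_frame("side")
P=lambda n,u,v,w,x,z:print(n,*[r if isinstance(r,list) else r.round(1) for r in tri((a,u,v),(b,w,x))],atz(a,u,v,z).round(1),atz(b,w,x,z).round(1))
P("cap",275.5,174.8,239.5,207.8,178.5)
P("tip",296.5,163.5,230.8,229,183)
P("pintop",284,183,226.8,205.5,170)
P("footc",272,218,240.7,255,3)
# green ring: silhouette top of ring etc
for n,f,crop in(("s",a,(100,205,110,95)),("d",b,(235,135,100,75))):
    pass
im=np.hstack([cv2.resize(a["color"][215:300,105:205],None,fx=4,fy=4,interpolation=3),cv2.resize(b["color"][135:220,240:330],None,fx=4,fy=4,interpolation=3)])
cv2.imwrite("pics/d.png",im[:,:,::-1])
```

```text
cap [566.9 139.9 176.9] [array([-0.3, -0.1]), array([-0.3,  0.1])] [569.1 138.8 178.5] [565.8 140.8 178.5]
tip [569.2 214.4 181.1] [array([-0.7, -0.3]), array([-0.8,  0.3])] [572.7 213.2 183. ] [567.1 214.7 183. ]
pintop [600.9 137.9 174. ] [array([-1. , -0.5]), array([-1.2,  0.5])] [601.  142.1 170. ] [599.8 131.8 170. ]
footc [567.5 140.2  -1. ] [array([-0.5, -0.2]), array([-0.6,  0.3])] [571.8 138.4   3. ] [565.2 142.1   3. ]
```

View pics/d.png

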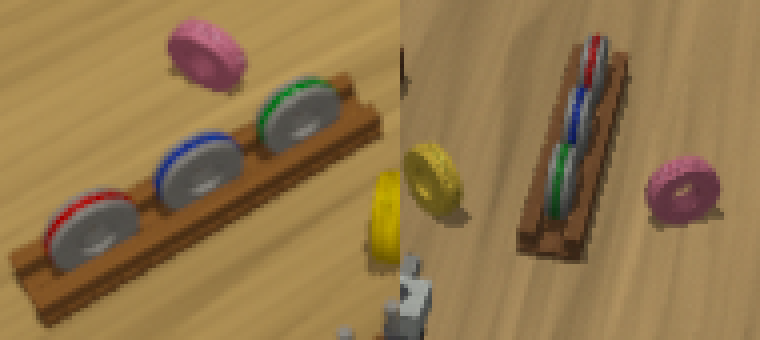

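Green is the ring in the cradle's near-end seat: scene (180,244), side (281,180). Red and blue sit further along the row, and pink and yellow lie loose. The hook axis is about (567,140).

```bash
python3 - <<'E'
from h import *
a=imaging.grab_frame("scene");b=imaging.grab_frame("side")
g=tri((a,180.3,244),(b,280.5,180.5));r=tri((a,129,273),(b,388.5-240,0)) if 0 else None
print("green",g)
print("red",tri((a,128.5,272.5),(b,(594-400)/4+240,135+66/4)))
print("blue",tri((a,155,258),(b,(577-400)/4+240,135+116/4)))
print("yellow",atz(a,202,268,10),"pink",atz(a,157,229,15))
print("orange foot",atz(a,336,217,3),atz(b,175.5,295,3),"cap",atz(a,347,176,178),atz(b,166,253,178),"tip",atz(b,197,260,183))
print("rack",atz(a,207,325,60))
# cradle corner directions
print("cradle end corners", atz(b,369.5-240,0,26) if 0 else [atz(b,240+(x-400)/4,135+y/4,26).round(1) for x,y in((518,235),(583,238),(576,46),(628,56))])
E
python3 -m jog '[[[0,0,0,0.4,0.4,0.4,0],[0,0,0,0.8,1,0.8,0],[0,0,-0.1,1,1,0.8,0],[0,0,-0.2,1,1,0.8,0],[0,0,-0.29,1,1,0.8,0]]]'
```

```text
green (array([ 509.28071562, -143.90236337,   35.62090309]), [array([-0.4, -0.2]), array([-0.3,  0.2])])
red (array([ 508.30502349, -295.39204926,   38.02128566]), [array([-0.6, -0.4]), array([-0.4,  0.3])])
blue (array([ 511.09364786, -221.59204356,   40.36303567]), [array([-0.6, -0.4]), array([-0.5,  0.3])])
yellow [ 596.3334959  -131.07734758   10.        ] pink [ 407.3516837  -163.29610082   15.        ]
orange foot [688.80212796 297.93379392   3.        ] [689.95510816 296.61553973   3.        ] cap [690.35210496 291.36332443 178.        ] [683.90366196 306.80231188 178.        ] tip [612.64368937 313.39717141 183.        ]
rack [ 758.02349117 -218.36340939   60.        ]
cradle end corners [array([532. , -87.7,  26. ]), array([483.3, -95.5,  26. ]), array([ 528.7, -339. ,   26. ]), array([ 482.3, -334.8,   26. ])]
time_s: 2.22
tool_pos: [354.1, -415.6, 311.4]
tool_rot: [3.141, -0.004, 0.0]
contact_force: [0.3, -0.5, -0.1]
width: -0.0
grasp_force: 0.0
```

```bash
python3 -m jog '[[[0,0,0,0.5,0.5,0,0],[0,0,0,1,1,0,0],[0,0,0,1,1,0,0]]]' >/dev/null; python3 -m jog '[[[0,0,0,0.5,0.5,0,0],[0,0,0,1,1,0,0],[0,0,0,1,1,0,0]]]'>/dev/null; python3 -m jog '[[[0,0,0,0.2,0.6,0,0],[0,0,0,0.2,1,0,0],[0,0,0,0.2,1,0,0]]]' >/dev/null; python3 -m jog '[[[0,0,0,0.2,0.6,0,0],[0,0,0,0.2,1,0,0],[0,0,0,0.2,1,0,0]]]'
python3 - <<'E'
from h import *
w=imaging.grab_frame("wrist");save(w,"w1")
c,d=ray(w,256,192);print(c,d)
for q in["stand","hook","hook_tip","hook_bar"]:
    print(q,[(round(r["p"],2),[int(x) for x in r["bbox"]]) for r in search_frame(w,q)][:3])
print("pred cap",proj(w,(567,140,178.5)),"tip",proj(w,(569,214,185)),"pin",proj(w,(600,138,170)))
E
```

```text
time_s: 3.72
tool_pos: [593.6, -15.1, 311.4]
tool_rot: [-3.142, -0.005, -0.0]
contact_force: [-0.6, 1.0, -0.2]
width: -0.001
grasp_force: 0.0
[668.91137472 -15.67348291 453.79543343] [-0.2986105   0.00265434 -0.95437462]
stand [(0.85, [5, 125, 185, 97]), (0.7, [1, 32, 69, 90]), (0.63, [434, 202, 49, 27])]
hook [(0.89, [4, 178, 129, 42]), (0.54, [326, 203, 48, 24])]
hook_tip [(0.57, [1, 184, 134, 42])]
hook_bar [(0.56, [2, 181, 136, 42])]
pred cap [ 88.33603494 208.02105423] tip [  2.35707639 208.30289004] pin [ 89.57119987 171.06857626]
```

View pics/w1.png

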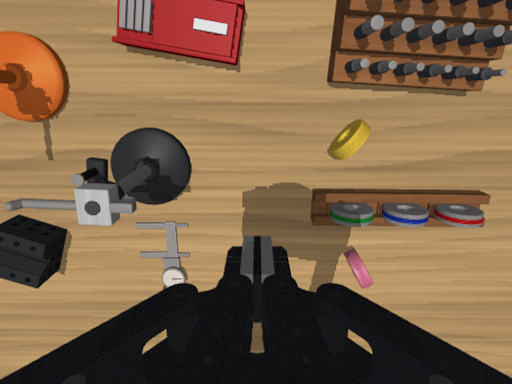

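Wrist view: the cap centre is at about (93,208), the tip at (8,205), and the three rings are at (352,212), (405,214) and (459,214).

```bash
python3 - <<'E'
from h import *
w=imaging.grab_frame("wrist")
print("cap",atz(w,93,208,178.5),"tip",atz(w,9,205,185),"bar end at block",atz(w,74,206,176))
hsv=cv2.cvtColor(w["color"],cv2.COLOR_RGB2HSV)
for n,(lo,hi) in dict(green=(45,85),blue=(105,130)).items():
    m=cv2.inRange(hsv,(lo,90,40),(hi,255,255))
    nn,l,st,c=cv2.connectedComponentsWithStats(m)
    print(n,[(st[i].tolist(),c[i].round(1).tolist()) for i in range(1,nn) if st[i][4]>25])
for u,v in((352,201),(352,224),(405,214),(459,214)): print(atz(w,u,v,68 if v<205 else 60))
for u,v in ((312,190),(487,192),(313,223),(486,226)): print("cr",atz(w,u,v,26))
E
python3 -m jog '[[[0,0,0,0.04,0.6,0,0],[0,0,0,0.05,1,0,0],[0,0,0,0.05,1,0,0]]]' >/dev/null; python3 -m jog '[[[0,0,0,0.0,0.6,0,0],[0,0,0,0,1,-0.2,0],[0,0,0,0,1,-0.6,0],[0,0,0,0,1,-0.6,0]]]'
```

```text
cap [567.55708249 133.2731694  178.5       ] tip [572.95353893 204.7890215  185.        ] bar end at block [568.64696563 152.01690433 176.        ]
green [([328, 209, 44, 14, 184], [349.2, 218.2])]
blue [([381, 209, 46, 14, 198], [402.4, 218.3])]
[ 535.85288575 -140.21556622   68.        ]
[ 500.45068182 -145.60501481   60.        ]
[ 514.70689797 -214.74984698   60.        ]
[ 514.58264634 -286.47176638   60.        ]
cr [537.85596735 -95.68516506  26.        ]
cr [ 534.4655151  -342.88902949   26.        ]
cr [487.57603237 -99.65698486  26.        ]
cr [ 482.40464906 -352.59640495   26.        ]
time_s: 4.9
tool_pos: [597.9, 182.9, 248.7]
tool_rot: [3.141, 0.001, -0.007]
contact_force: [-0.0, -1.5, 0.9]
width: 0.002
grasp_force: 0.0
```

Run:
```python
from h import *
w=imaging.grab_frame("wrist");save(w,"w2")
print(ray(w,256,192))
print("pred cap",proj(w,(567,138,178.5)),"tip",proj(w,(571,210,185)))
```

```text
(array([673.86645977, 182.34342222, 390.79003369]), array([-0.30318439,  0.00230162, -0.95293238]))
pred cap [316.72803619 242.60959107] tip [218.16277372 241.78156314]
```

View pics/w2.png

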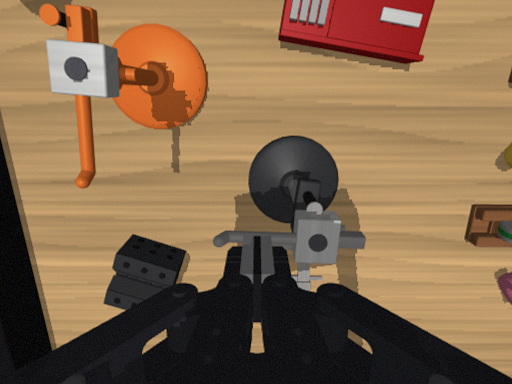

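Wrist close-up: the cap is at (318,243), the tip at (220,241) and the grey pin top at (315,209).

Run:
```python
from h import *
w=imaging.grab_frame("wrist")
c=atz(w,318,243,178.5);t=atz(w,221,240.5,184);print(c,t,np.linalg.norm((t-c)[:2]),"pin",atz(w,315,209,172),"bar",atz(w,240,237.5,172),atz(w,240,232,172),"foot",atz(w,294,180,2))
```

```text
[566.41916563 136.50299054 178.5       ] [571.26712293 208.30126546 184.        ] 71.96176048256642 pin [591.10614069 138.9369724  172.        ] bar [567.88859357 195.15314629 172.        ] [572.48909545 195.07419789 172.        ] foot [566.94181408 134.75501433   2.        ]
```

```bash
python3 -m jog '[[[0,0,0,0.02,0.09,-0.4,0],[0,0,0,0.02,0.09,-0.7,0],[0,0,0,0.02,0.09,-0.84,0],[0,0,0,0.02,0.09,-0.84,0]]]'; python3 -m jog '[[[0,0,0,-0.04,0,0,0],[0,0,0,-0.08,0,0,0],[0,0,0,-0.11,0,0,0],[0,0,0,-0.13,0,0,0],[0,0,0,-0.15,0,0,0]]]'
```

```text
time_s: 5.5
tool_pos: [601.0, 192.5, 168.1]
tool_rot: [-3.141, -0.001, -0.001]
contact_force: [-0.0, -0.4, 0.1]
width: 0.002
grasp_force: 0.0
time_s: 6.12
tool_pos: [585.5, 193.0, 167.4]
tool_rot: [-3.141, -0.002, -0.0]
contact_force: [0.8, 0.9, 0.3]
width: 0.003
grasp_force: 0.2
```

```bash
python3 - <<'E'
import numpy as np
C=np.array([566.5,137])
f=lambda d,s=15.5:C+55*np.array([np.cos(d),np.sin(d)])+s*np.array([np.sin(d),-np.cos(d)])
prev=None
for t in range(86,196,8):
    p=f(np.radians(t)); print(t,p.round(1));
E
python3 -m jog '[[[0,0,0,0,0,-0.03,0],[0,0,0,-0.02,0,-0.03,0],[0,0,0,-0.04,0,-0.03,0],[0,0,0.03,-0.06,0,-0.03,0]]]'
```

```text
86 [585.8 190.8]
94 [578.1 192.9]
102 [570.2 194. ]
110 [562.3 194. ]
118 [554.4 192.8]
126 [546.7 190.6]
134 [539.4 187.3]
142 [532.7 183.1]
150 [526.6 177.9]
158 [521.3 172. ]
166 [516.9 165.3]
174 [513.4 158.2]
182 [511.  150.6]
190 [509.6 142.7]
time_s: 6.62
tool_pos: [579.6, 193.1, 164.2]
tool_rot: [-3.14, -0.077, -0.0]
contact_force: [3.1, 1.9, -1.0]
width: -0.001
grasp_force: 1.6
```

```bash
python3 -m jog '[[[0,0,0.08,-0.06,0.01,0,0],[0,0,0.16,-0.12,0.01,0,0],[0,0,0.22,-0.17,0.01,0,0],[0,0,0.27,-0.21,0.005,0,0],[0,0,0.32,-0.25,0,0,0]]]';python3 -m jog '[[[0,0,0.05,-0.04,-0.01,0,0],[0,0,0.1,-0.08,-0.025,0,0],[0,0,0.15,-0.12,-0.04,0,0],[0,0,0.2,-0.155,-0.06,0,0],[0,0,0.25,-0.19,-0.08,0,0]]]'
```

```text
time_s: 7.25
tool_pos: [554.4, 193.1, 164.3]
tool_rot: [-3.022, -0.859, -0.0]
contact_force: [2.6, 1.5, -0.5]
width: 0.003
grasp_force: 1.4
time_s: 7.88
tool_pos: [535.4, 185.0, 164.3]
tool_rot: [-2.796, -1.432, -0.0]
contact_force: [2.7, 2.4, -0.6]
width: 0.002
grasp_force: 1.4
```

```bash
python3 -m jog '[[[0,0,0.04,-0.03,-0.02,0,0],[0,0,0.08,-0.058,-0.045,0,0],[0,0,0.12,-0.085,-0.07,0,0],[0,0,0.16,-0.105,-0.09,0,0],[0,0,0.18,-0.12,-0.105,0,0]]]';python3 -m jog '[[[0,0,0.02,-0.012,-0.014,0,0],[0,0,0.04,-0.02,-0.028,0,0],[0,0,0.06,-0.028,-0.04,0,0]]]'
```

```text
time_s: 8.5
tool_pos: [523.5, 174.5, 164.4]
tool_rot: [-2.568, -1.81, -0.0]
contact_force: [1.6, 1.7, -0.6]
width: -0.001
grasp_force: 1.3
time_s: 8.88
tool_pos: [520.6, 170.5, 164.3]
tool_rot: [-2.479, -1.929, 0.0]
contact_force: [0.1, 2.9, -0.6]
width: 0.001
grasp_force: 1.3
```

```bash
for i in 1 ; do python3 -m jog '[[[0,0,0,-0.006,-0.01,0,0],[0,0,0,-0.011,-0.02,0,0]]]'; done; python3 -m jog '[[[0,0,0.02,-0.006,-0.01,0,0],[0,0,0.03,-0.011,-0.02,0,0]]]'
```

```text
time_s: 9.12
tool_pos: [519.7, 168.4, 164.3]
tool_rot: [-2.482, -1.926, -0.0]
contact_force: [1.4, 2.3, 0.6]
width: -0.001
grasp_force: 1.3
time_s: 9.38
tool_pos: [518.5, 166.4, 164.2]
tool_rot: [-2.433, -1.987, 0.0]
contact_force: [0.1, 2.6, -0.0]
width: -0.003
grasp_force: 1.3
```

```bash
python3 -m jog '[[[0,0,0,-0.005,-0.01,0,0],[0,0,0,-0.009,-0.02,0,0]]]'
```

```text
time_s: 9.62
tool_pos: [517.7, 164.4, 164.3]
tool_rot: [2.435, 1.985, 0.0]
contact_force: [2.1, 1.8, 0.2]
width: 0.003
grasp_force: 1.3
```

```bash
python3 -m jog '[[[0,0,0,-0.004,-0.008,0,0],[0,0,0,-0.007,-0.015,0,0]]]'
```

```text
time_s: 9.88
tool_pos: [517.1, 162.9, 164.3]
tool_rot: [2.435, 1.985, 0.0]
contact_force: [2.8, 2.1, -0.5]
width: 0.002
grasp_force: 1.4
```

```bash
python3 -m jog '[[[0,0,0,-0.004,-0.01,0,0],[0,0,0,-0.007,-0.02,0,0]]]'
```

```text
time_s: 10.12
tool_pos: [516.3, 160.9, 164.3]
tool_rot: [-2.435, -1.985, -0.0]
contact_force: [2.2, 2.7, 0.3]
width: 0.0
grasp_force: 1.5
```

```bash
python3 -m jog '[[[0,0,0.01,-0.003,-0.01,0,0],[0,0,0.02,-0.006,-0.02,0,0]]]'
```

```text
time_s: 10.38
tool_pos: [515.7, 159.1, 164.3]
tool_rot: [-2.402, -2.024, -0.001]
contact_force: [3.4, 7.1, -0.1]
width: -0.002
grasp_force: 3.5
```

```bash
python3 -m jog '[[[0,0,0,-0.003,-0.01,0,0],[0,0,0,-0.005,-0.02,0,0]]]'
```

```text
time_s: 10.62
tool_pos: [515.4, 158.0, 164.4]
tool_rot: [-2.402, -2.024, -0.003]
contact_force: [5.6, 15.1, -1.0]
width: -0.002
grasp_force: 7.7
```

Firm on the stop at about 16 N, within the limit. Backing off.

```bash
python3 -m jog '[[[0,0,0,0.005,0.04,0,0],[0,0,0,0.01,0.12,0,0],[0,0,0,0.02,0.3,0,0],[0,0,0,0.02,0.4,0.4,0],[0,0,0,0.02,0.4,0.9,0]]]'; python3 -m jog '[[[0,0,0,0.2,-0.2,0.3,0],[0,0,0,0.3,-0.3,0.3,0],[0,0,0,0.3,-0.3,0.3,0]]]'
python3 - <<'E'
from h import *
w=imaging.grab_frame("wrist");save(w,"w3",(56,92,400,292),2)
print(search_frame(w,"hook")[:2])
print(proj(w,(566.5,137,178.5)),proj(w,(493.5,146,185)))
E
```

```text
time_s: 11.25
tool_pos: [516.6, 198.4, 254.5]
tool_rot: [-2.401, -2.024, 0.003]
contact_force: [0.2, -0.3, 0.2]
width: -0.001
grasp_force: 0.0
time_s: 11.62
tool_pos: [547.3, 167.0, 283.0]
tool_rot: [-2.404, -2.021, 0.002]
contact_force: [-0.0, -0.3, 0.2]
width: -0.004
grasp_force: 0.0
[{'bbox': [393.6, 1.8, 54.7, 15.3], 'p': 0.89}, {'bbox': [196.5, 188.0, 130.5, 48.9], 'p': 0.87}]
[286.81249913 219.8018744 ] [198.06395797 226.98621874]
```

View pics/w3.png

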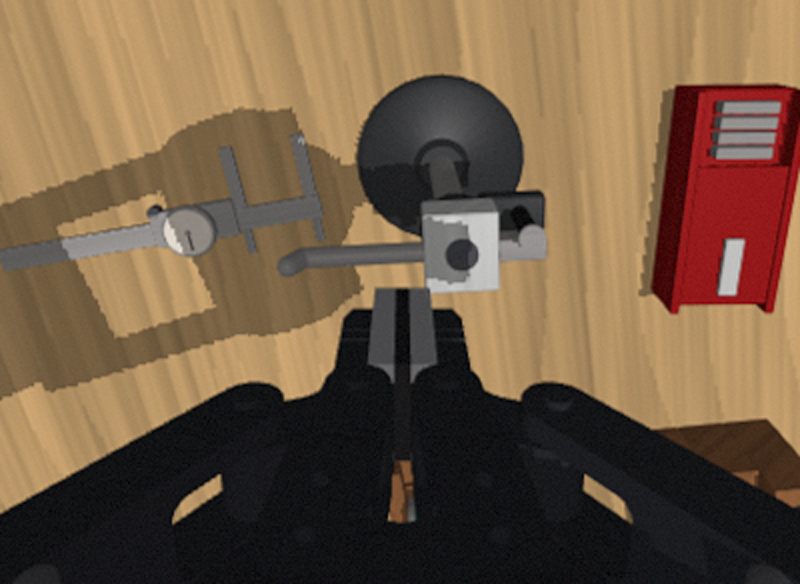

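The hook now points to the front with its lug against the pin. In full-frame pixels the cap is at (286.5,219) and the tip at (200.5,223), close to prediction.

Run:
```python
from h import *
w=imaging.grab_frame("wrist")
P=lambda u,v:(56+u/2,92+v/2)
c=atz(w,*P(461,254),178.5);t=atz(w,*P(288,263),184);b1=atz(w,*P(310,258),172);b2=atz(w,*P(415,253),172)
print(c,t,b1,b2);ang=lambda a,b:np.degrees(np.arctan2((b-a)[1],(b-a)[0]))
print(ang(c,t),ang(b2,b1),np.hypot(*(t-c)[:2]))
```

```text
[565.62440957 138.28967614 178.5       ] [494.782345   148.82459291 184.        ] [501.45195083 144.8532809  172.        ] [546.40155308 139.40080199 172.        ]
171.54153843922086 173.08369498534105 71.62110431391943
```

```bash
python3 -m jog '[[[0,0,0.02,-0.05,-0.4,0,40],[0,0,0.06,-0.12,-0.9,0,40],[0,0,0.1,-0.18,-1,0,40]]]' 40 >/dev/null; python3 -m jog '[[[0,0,0,-0.05,-0.6,0,40],[0,0,0,-0.1,-1,0,40],[0,0,0,-0.18,-1,0,40]]]' >/dev/null; python3 -m jog '[[[0,0,0,0,-0.6,-0.2,40],[0,0,0,0,-1,-0.6,40],[0,0,0,0,-1.0,-1,40],[0,0,0,0,-1.0,-1,40]]]'
python3 - <<'E'
from h import *
w=imaging.grab_frame("wrist");save(w,"w4",(56,92,400,292),2)
hsv=cv2.cvtColor(w["color"],cv2.COLOR_RGB2HSV)
m=cv2.inRange(hsv,(45,90,40),(85,255,255))
nn,l,st,c=cv2.connectedComponentsWithStats(m)
print([(st[i].tolist(),c[i].round(1).tolist()) for i in range(1,nn) if st[i][4]>25])
print(proj(w,(509.5,-144,68)),ray(w,256,192))
print([(round(r["p"],2),r["bbox"]) for r in search_frame(w,"go_ring_c")])
E
```

```text
time_s: 13.02
tool_pos: [509.9, -131.7, 181.8]
tool_rot: [-2.234, -2.202, 0.003]
contact_force: [-0.5, 0.5, 1.2]
width: 0.468
grasp_force: 0.0
[([255, 164, 7, 62, 434], [258.0, 194.5])]
[258.3932377  200.95048032] (array([510.78384365, -56.61361176, 324.46870433]), array([-0.01189904, -0.29558879, -0.9552444 ]))
[(0.97, [136.9, 190.7, 58.5, 42.9]), (0.92, [334.0, 155.8, 58.5, 51.8]), (0.83, [244.9, 166.0, 23.6, 60.9])]
```

View pics/w4.png

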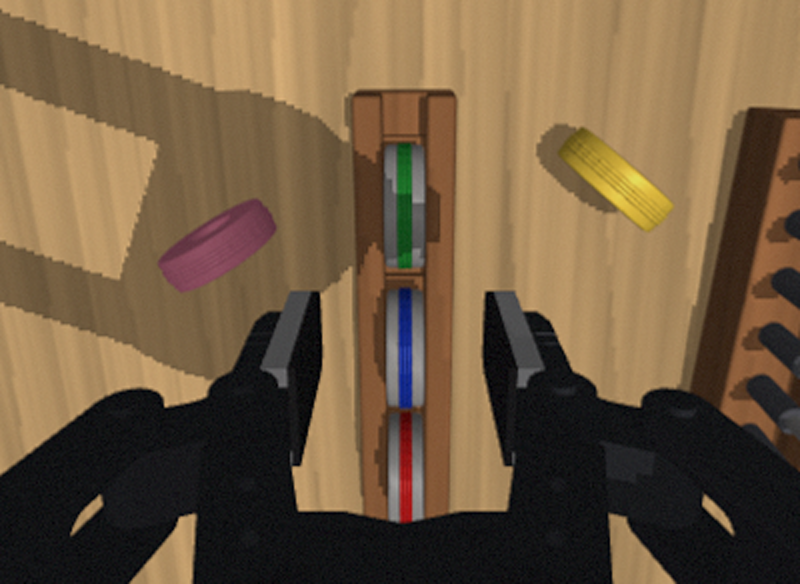

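The green ring is centred under the tool line at (258,195), with blue and red behind it. Both fingers straddle the line symmetrically.

Run:
```python
from h import *
from scipy.optimize import least_squares
w=imaging.grab_frame("wrist")
c,d1=ray(w,258,164);_,d2=ray(w,258,226)
def dist(d,y,z=39):
    n=np.array([-d[2],d[1]])/np.hypot(d[1],d[2]);return n@(np.array([y,z])-c[1:])
print([ (z,least_squares(lambda p:[abs(dist(d1,p[0],z))-29,abs(dist(d2,p[0],z))-29],[-144]).x, ) for z in(37,39,41)])
r=least_squares(lambda p:[abs(dist(d1,*p))-29,abs(dist(d2,*p))-29],[-144,39]);print(r.x)
print("x at z=68",atz(w,258.3,195,66), "x slot",[atz(w,56+u/2,92+110/2,26)[0] for u in(353,456)])
```

```text
[(37, array([-150.49275548])), (39, array([-149.85461179])), (41, array([-149.21646811]))]
[-148.22287725   44.11400356]
x at z=68 [ 511.77838913 -141.19578875   66.        ] x slot [np.float64(487.81688090103614), np.float64(536.9887072312966)]
```

```bash
python3 -m jog '[[[0,0,0,0.016,-0.163,-0.4,40],[0,0,0,0.016,-0.163,-0.8,40],[0,0,0,0.016,-0.163,-1,40]]]' >/dev/null; python3 -m jog '[[[0,0,0,0,0,-0.15,40],[0,0,0,0,0,-0.27,40],[0,0,0,0,0,-0.28,40]]]'; python3 -m jog '[[[0,0,0,0,0,0,14],[0,0,0,0,0,0,10],[0,0,0,0,0,0,10],[0,0,0,0,0,0,10]]]' 40
```

```text
time_s: 13.92
tool_pos: [512.9, -149.1, 56.3]
tool_rot: [-2.237, -2.206, 0.0]
contact_force: [-0.2, -0.4, -0.7]
width: 0.469
grasp_force: 0.0
time_s: 14.42
tool_pos: [513.1, -149.5, 57.0]
tool_rot: [2.237, 2.205, 0.0]
contact_force: [-2.2, -0.2, 6.1]
width: 0.196
grasp_force: 39.8
```

```bash
python3 -m jog '[[[0,0,0,0,0,0.05,10],[0,0,0,0,0,0.15,10],[0,0,0,0,0,0.4,10],[0,0,0,0,0,0.8,10],[0,0,0,0,0,1,10]]]' 60; python3 -m jog '[[[0,0,0,0,0.1,0.5,10],[0,0,0,0,0.3,0.9,10],[0,0,0,0,0.3,0.9,10]]]'
python3 - <<'E'
from h import *
w=imaging.grab_frame("wrist");save(w,"w5",(106,142,300,242),2)
b=imaging.grab_frame("side")
hsv=cv2.cvtColor(b["color"],cv2.COLOR_RGB2HSV)
m=cv2.inRange(hsv,(45,90,40),(85,255,255))
nn,l,st,c=cv2.connectedComponentsWithStats(m)
print([(st[i].tolist(),c[i].round(1).tolist()) for i in range(1,nn) if st[i][4]>15])
s=status.observe();T=s["tool_pos"];print(T)
u0,v0=(int(x) for x in proj(b,T));im=b["color"][v0-40:v0+40,u0-45:u0+45]
cv2.imwrite("pics/w5b.png",cv2.resize(im[:,:,::-1],None,fx=7,fy=7,interpolation=3));print(u0,v0,c[1:])
E
```

```text
time_s: 15.05
tool_pos: [513.3, -149.5, 159.0]
tool_rot: [2.236, 2.204, 0.001]
contact_force: [0.1, -0.7, -2.7]
width: 0.185
grasp_force: 59.8
time_s: 15.42
tool_pos: [513.7, -118.7, 250.0]
tool_rot: [2.233, 2.203, 0.004]
contact_force: [0.2, -0.7, -2.5]
width: 0.185
grasp_force: 59.8
[([278, 123, 5, 21, 52], [279.7, 133.3])]
[ 512.64086071 -119.28320069  246.14414219]
281 127 [[279.71153846 133.26923077]]
```

View pics/w5b.png

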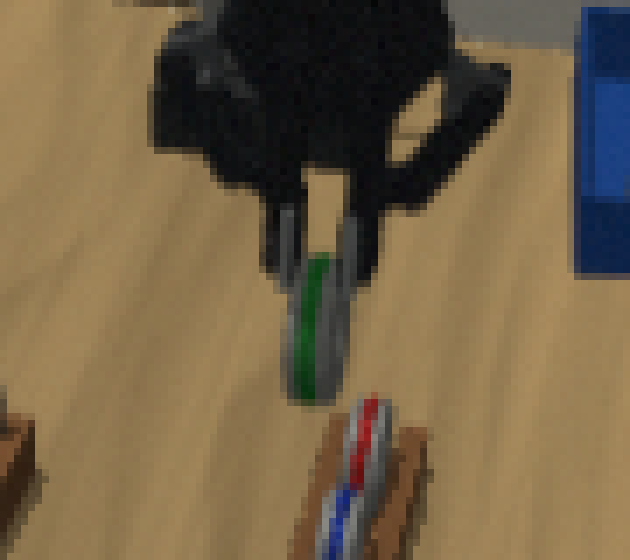

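Ring is held upright between the pads at crop (318,330). Now measuring its offset from the TCP numerically in the wrist view.

```bash
cat > ring.py <<'E'
from h import *
w=imaging.grab_frame("wrist");s=status.observe();T=s["tool_pos"]
hsv=cv2.cvtColor(w["color"],cv2.COLOR_RGB2HSV)
m=cv2.inRange(hsv,(45,80,25),(85,255,255))
nn,l,st,c=cv2.connectedComponentsWithStats(m)
for i in range(1,nn):
    if st[i][4]>15: print(st[i].tolist(),c[i].round(1))
print(T,s["tool_rot"],s["contact_force"])
from scipy.spatial.transform import Rotation as Ro
R=Ro.from_rotvec(s["tool_rot"]).as_matrix()
for dz in(16,18,20):
  for dx in (-2,0,2):
    a=np.linspace(0,2*np.pi,721)
    pts=[T+R@np.array([dx+29*np.cos(t),0,dz+29*np.sin(t)]) for t in a]
    uv=np.array([proj(w,p) for p in pts]);k=uv[:,1].argmin(),uv[:,1].argmax()
    print(dz,dx,uv[k[0]].round(1),uv[k[1]].round(1))
E
python3 ring.py
```

```text
[248, 179, 17, 110, 1438] [256.5 233.3]
[ 512.4113324  -119.41383694  245.33756856] [-2.23652162e+00 -2.20452458e+00  1.11081230e-03] [ 0.42149196 -0.80871843 -3.07927036]
16 -2 [258.1 187.6] [258.3 295.4]
16 0 [258.1 184.1] [258.3 292.1]
16 2 [258.1 180.6] [258.3 288.8]
18 -2 [258.  186.6] [258.3 293.1]
18 0 [258.1 183.1] [258.3 289.9]
18 2 [258.1 179.6] [258.3 286.6]
20 -2 [258.  185.6] [258.2 290.9]
20 0 [258.  182.1] [258.2 287.6]
20 2 [258.  178.7] [258.2 284.4]
```

```bash
python3 -m jog '[[[0,0,-0.02,-0.2,0.4,0,10],[0,0,-0.05,-0.4,0.9,0,10],[0,0,-0.075,-0.56,1,0,10],[0,0,-0.075,-0.56,1,0,10]]]' >/dev/null; python3 -m jog '[[[0,0,0,0,0.5,0,10],[0,0,0,0,1,0,10],[0,0,0,0,1,0,10]]]' >/dev/null;python3 -m jog '[[[0,0,0,0,0.4,-0.1,10],[0,0,0,0,0.69,-0.3,10],[0,0,0,0,0.69,-0.45,10],[0,0,0,0,0.69,-0.45,10],[0,0,0,0,0.69,-0.45,10]]]'
cat > look.py <<'E'
exec(open("ring.py").read().split("for dz")[0])
C=np.array([566,137.5]);u=np.array([np.cos(np.radians(172.5)),np.sin(np.radians(172.5))]);n=np.array([-u[1],u[0]])*-1
d=T[:2]-C;print("r",d@u,"lat",d@n,"z-172",T[2]-172,"toolx ang",np.degrees(np.arctan2(R[1,0],R[0,0])))
for f,nm in((w,"wrist"),):
    print([(round(r["p"],2),np.round(r["bbox"])) for r in search_frame(f,"hook")[:3]])
    print("tip pred",proj(f,(*(C+73*u),185)),"tip end",proj(f,(*(C+78*u),184)),"cap pred",proj(f,(*C,178.5)))
E
python3 look.py
```

```text
time_s: 17.08
tool_pos: [457.3, 148.7, 201.7]
tool_rot: [2.364, 2.068, 0.0]
contact_force: [-0.0, -0.7, -2.5]
width: 0.189
grasp_force: 59.7
[248, 179, 17, 109, 1421] [256.6 233.7]
[457.28990194 148.81782    201.92072656] [2.36417532e+00 2.06811567e+00 9.11676222e-04] [ 0.09868752 -0.74588415 -2.15233024]
r 109.25734005437671 lat -2.9685206743217325 z-172 29.92072655500573 toolx ang 82.3570889580917
[(0.65, array([316., 184., 196.,  66.])), (0.48, array([ 76., 143., 207.,  78.]))]
tip pred [324.75872984 231.08222233] tip end [315.28501069 230.35966833] cap pred [451.47441147 225.82904385]
```

```bash
cat > bar.py <<'E'
exec(open("look.py").read())
for q in("hook","hook_bar"):
  for r in trace(w,q)[:2]:
    m=r["region"];ys,xs=np.where(m);print(q,round(r["p"],2),np.round(r["bbox"]))
    for x in range(xs.min(),xs.max(),9):
        y=ys[xs==x]
        if len(y) and x>300: print(x,y.min(),y.max(),end="; ")
    print()
for rr in(20,30,40,50,60,68): 
    o=[C+rr*u+k*4.5*n for k in(-1,1)]
    print(rr,[proj(w,(*p,172)).round(1).tolist() for p in o])
E
python3 bar.py|tail -12
python3 - <<'E'
from h import *
w=imaging.grab_frame("wrist");save(w,"w6",(230,150,270,130),2.9)
E
```

```text
[(0.85, array([316., 184., 195.,  69.]))]
tip pred [324.711239   231.37577908] tip end [315.25644058 230.65449714] cap pred [451.12877203 226.11330028]
hook 0.88 [315. 186. 197.  65.]
316 227 233; 325 218 238; 334 216 232; 343 216 230; 352 216 230; 361 216 231; 370 216 231; 379 216 230; 388 215 230; 397 215 230; 406 213 241; 415 185 250; 424 186 252; 433 186 252; 442 186 252; 451 186 252; 460 186 252; 469 189 252; 478 193 232; 487 210 231; 496 215 231; 505 222 230; 
hook_bar 0.94 [316. 184. 195.  72.]
317 227 231; 326 217 236; 335 216 231; 344 216 231; 353 216 230; 362 216 230; 371 216 230; 380 216 230; 389 215 230; 398 215 230; 407 213 240; 416 185 248; 425 186 251; 434 186 252; 443 186 252; 452 186 252; 461 186 252; 470 190 251; 479 195 231; 488 211 231; 497 216 231; 506 224 230; 
20 [[409.5, 228.9], [411.6, 214.6]]
30 [[392.5, 228.9], [394.4, 214.7]]
40 [[375.6, 229.0], [377.3, 214.8]]
50 [[358.7, 229.1], [360.1, 214.8]]
60 [[341.8, 229.1], [342.9, 214.9]]
68 [[328.2, 229.2], [329.2, 215.0]]
```

View pics/w6.png

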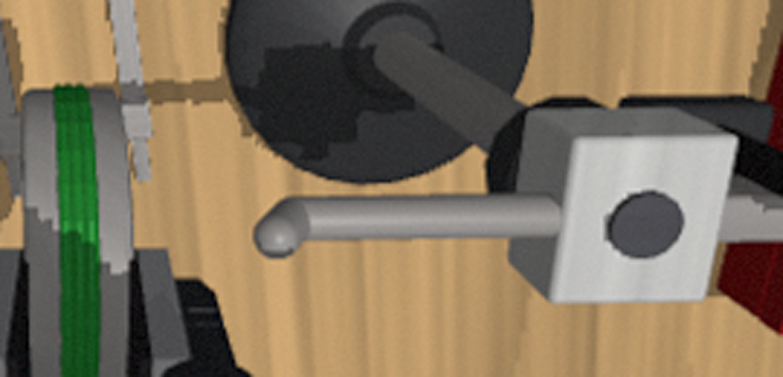

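The view shows the ring (crop 75,230) clear of the tip (278,235), with the bar level in line. The bar centre is about 0.8 mm to the -n side, which is where the ring centre is. Lowering to passing height.

```bash
python3 -m jog '[[[0,0,0,0,0,-0.05,10],[0,0,0,0,0,-0.085,10],[0,0,0,0,0,-0.085,10],[0,0,0,0,0,-0.085,10]]]'; python3 look.py | grep lat
```

```text
time_s: 17.92
tool_pos: [456.8, 149.7, 192.8]
tool_rot: [-2.363, -2.07, 0.0]
contact_force: [0.7, -0.3, -2.4]
width: 0.19
grasp_force: 59.8
r 109.83614932040402 lat -2.1543901180722314 z-172 20.855205149117268 toolx ang 82.42494808537896
```

```bash
python3 -m jog '[[[0,0,0,0.06,-0.016,0,10],[0,0,0,0.12,-0.024,0,10],[0,0,0,0.18,-0.032,0,10],[0,0,0,0.23,-0.038,0,10],[0,0,0,0.26,-0.042,0,10]]]'; python3 look.py | grep lat;  python3 -m jog '[[[0,0,0,0.03,-0.004,0,10],[0,0,0,0.06,-0.008,0,10],[0,0,0,0.09,-0.012,0,10]]]'
```

```text
time_s: 18.65
tool_pos: [483.1, 145.4, 192.6]
tool_rot: [-2.363, -2.07, 0.0]
contact_force: [-0.1, 0.3, -2.4]
width: 0.189
grasp_force: 59.8
r 83.05500915951427 lat -2.9863687188662946 z-172 20.658165176620116 toolx ang 82.41600597672418
time_s: 19.12
tool_pos: [492.0, 144.2, 192.8]
tool_rot: [-2.363, -2.07, 0.0]
contact_force: [-0.7, -0.2, -2.6]
width: 0.186
grasp_force: 59.8
```

```bash
python3 -m jog '[[[0,0,0,0.04,-0.005,0,10],[0,0,0,0.08,-0.01,0,10],[0,0,0,0.12,-0.016,0,10]]]'; python3 look.py | grep lat
```

```text
time_s: 19.5
tool_pos: [504.1, 142.6, 192.7]
tool_rot: [-2.363, -2.07, 0.0]
contact_force: [-0.4, -0.3, -2.0]
width: 0.188
grasp_force: 59.8
r 61.71366965360104 lat -3.0227423867560748 z-172 20.695501723869228 toolx ang 82.41749130193213
```

```bash
python3 -m jog '[[[0,0,0,0.06,-0.008,0,10],[0,0,0,0.12,-0.016,0,10],[0,0,0,0.155,-0.021,0,10]]]'; python3 -m jog '[[[0,0,0,0,0,-0.03,10],[0,0,0,0,0,-0.055,10],[0,0,0,0,0,-0.07,10],[0,0,0,0,0,-0.08,10],[0,0,0,0,0,-0.08,10]]]'; python3 look.py | grep lat
```

```text
time_s: 19.98
tool_pos: [519.7, 140.5, 192.7]
tool_rot: [-2.363, -2.07, 0.0]
contact_force: [0.8, -0.1, -2.8]
width: 0.186
grasp_force: 59.8
time_s: 20.6
tool_pos: [519.2, 140.6, 184.8]
tool_rot: [-2.363, -2.07, 0.0]
contact_force: [-0.2, -0.3, -3.0]
width: 0.186
grasp_force: 59.8
r 46.72393269393102 lat -3.0344717488730835 z-172 12.831026157424134 toolx ang 82.42513644971626
```

```bash
python3 -m jog '[[[0,0,0,0,0,-0.005,10],[0,0,0,0,0,-0.01,10]]]'|sed -n '2p;4p'; python3 -m jog '[[[0,0,0,0,0,-0.003,10],[0,0,0,0,0,-0.006,10]]]'|sed -n '2p;4p'
```

```text
tool_pos: [519.3, 140.6, 183.8]
contact_force: [0.8, -0.6, -2.8]
tool_pos: [519.3, 140.6, 183.2]
contact_force: [-0.8, 1.0, -0.6]
```

```bash
python3 -m jog '[[[0,0,0,0,0,-0.002,10],[0,0,0,0,0,-0.002,10]]]'|sed -n '2p;4p'
```

```text
tool_pos: [519.3, 140.6, 183.1]
contact_force: [-0.2, 0.2, 1.0]
```

```bash
python3 -m jog '[[[0,0,0,0,0,0,10],[0,0,0,0,0,0,10]]]' 20; python3 -m jog '[[[0,0,0,0,0,0,18],[0,0,0,0,0,0,22],[0,0,0,0,0,0,26],[0,0,0,0,0,0,26]]]'; python3 look.py
```

```text
time_s: 21.7
tool_pos: [519.3, 140.6, 183.1]
tool_rot: [2.363, 2.07, 0.0]
contact_force: [-1.4, 0.4, 1.3]
width: 0.184
grasp_force: 60.3
time_s: 22.2
tool_pos: [519.3, 140.6, 182.9]
tool_rot: [-2.363, -2.07, 0.0]
contact_force: [-0.2, 0.5, 0.4]
width: 0.307
grasp_force: 0.0
[249, 178, 14, 110, 1409] [255.1 232.7]
[519.30548487 140.57139203 182.98959588] [-2.36334292e+00 -2.06972899e+00  1.59414100e-05] [-0.43455766 -0.33536074 -0.87292908]
r 46.69593418920584 lat -3.0497414078216165 z-172 10.989595878365861 toolx ang 82.42137074497029
[(0.83, array([200., 195., 220.,  73.]))]
tip pred [204.95862682 247.49239542] tip end [195.1436661  246.57460107] cap pred [350.15832876 241.21996367]
```

```bash
python3 -m jog '[[[0,0,0,0.03,-0.004,0,26],[0,0,0,0.07,-0.009,0,26],[0,0,0,0.11,-0.014,0,26],[0,0,0,0.15,-0.02,0,26],[0,0,0,0.19,-0.025,0,26]]]'; python3 -m jog '[[[0,0,0,0.01,-0.001,0,26],[0,0,0,0.02,-0.003,0,26]]]'; python3 look.py
```

```text
time_s: 22.92
tool_pos: [538.6, 138.0, 183.0]
tool_rot: [-2.363, -2.07, 0.0]
contact_force: [-2.4, 0.8, 1.2]
width: 0.301
grasp_force: 1.2
time_s: 23.18
tool_pos: [540.3, 137.8, 182.9]
tool_rot: [-2.363, -2.07, 0.0]
contact_force: [-2.5, -0.3, 1.6]
width: 0.304
grasp_force: 1.1
[242, 178, 14, 110, 1427] [248.3 233.3]
[540.39677034 137.75912299 182.90215678] [-2.36331035e+00 -2.06970180e+00  9.28433965e-05] [-1.11503081  0.38763401  1.17077416]
r 25.418012821621186 lat -3.0849859233608248 z-172 10.902156777424238 toolx ang 82.4214072693766
[]
tip pred [161.74561056 247.56987381] tip end [152.19554401 246.65074614] cap pred [308.59899081 241.30401327]
```

```bash
python3 -m jog '[[[0,0,0,0.01,-0.001,0,26],[0,0,0,0.02,-0.003,0,26]]]'|sed -n '2p;4p;6p'; python3 -m jog '[[[0,0,0,0.005,-0.001,0,26],[0,0,0,0.01,-0.001,0,26]]]'|sed -n '2p;4p;6p'
```

```text
tool_pos: [542.3, 137.5, 183.0]
contact_force: [-1.5, 0.9, 0.2]
grasp_force: 0.9
tool_pos: [543.3, 137.4, 183.0]
contact_force: [-1.6, -0.2, 1.7]
grasp_force: 0.9
```

```bash
python3 -m jog '[[[0,0,0,0.004,-0.001,0,26],[0,0,0,0.007,-0.001,0,26]]]'|sed -n '2p;4p;6p'
```

```text
tool_pos: [544.0, 137.3, 183.0]
contact_force: [-1.7, -0.3, 0.5]
grasp_force: 0.9
```

```bash
python3 -m jog '[[[0,0,0,0.003,0,0,26],[0,0,0,0.005,-0.001,0,26]]]'|sed -n '2p;4p;6p';python3 look.py|sed -n 1,3p
```

```text
tool_pos: [544.5, 137.2, 183.0]
contact_force: [-1.9, -0.9, 0.5]
grasp_force: 0.9
[242, 178, 14, 110, 1430] [248.3 233.3]
[544.52747981 137.18295577 182.95027357] [-2.36325046e+00 -2.06976283e+00  7.66852073e-05] [-2.01584841  0.04027068  1.17553509]
r 21.247437224477448 lat -3.1170581653722893 z-172 10.950273572197403 toolx ang 82.4245213308383
```

```bash
python3 -m jog '[[[0,0,0,0.003,0,0,26],[0,0,0,0.005,-0.001,0,26]]]'|sed -n '2p;4p;6p'
```

```text
tool_pos: [545.0, 137.1, 183.0]
contact_force: [-2.1, -0.0, 0.3]
grasp_force: 0.9
```

```bash
python3 -m jog '[[[0,0,0,0.003,0,0,26],[0,0,0,0.005,-0.001,0,26]]]'|sed -n '2p;4p;6p'
```

```text
tool_pos: [545.5, 137.0, 183.0]
contact_force: [-1.3, 0.3, 0.7]
grasp_force: 0.9
```

```bash
python3 -m jog '[[[0,0,0,0.003,0,0,26],[0,0,0,0.005,-0.001,0,26]]]'|sed -n '2p;4p;6p'
```

```text
tool_pos: [546.0, 136.9, 183.0]
contact_force: [-2.1, 0.5, 1.4]
grasp_force: 1.5
```

Grasp force is rising, so the ring is touching the block. One tiny step more to confirm.

```bash
python3 -m jog '[[[0,0,0,0.002,0,0,26],[0,0,0,0.003,0,0,26]]]'|sed -n '2p;4p;6p';python3 look.py|sed -n 1,3p
```

```text
tool_pos: [546.2, 136.9, 183.0]
contact_force: [-3.2, 0.0, 2.9]
grasp_force: 1.8
[242, 178, 14, 110, 1447] [248.3 232.8]
[546.26335915 136.85838727 183.02061144] [-2.36330957e+00 -2.06967457e+00  1.55938451e-04] [-4.4697977  -0.6213016   3.14967037]
r 19.484043883430214 lat -3.212272220977844 z-172 11.020611435304119 toolx ang 82.42067883344377
```

```bash
python3 -m jog '[[[0,0,0,-0.02,0.003,0,26],[0,0,0,-0.04,0.005,0,26],[0,0,0,-0.04,0.005,0,30],[0,0,0,-0.04,0.005,0,30]]]'; python3 look.py|sed -n 1,3p; python3 -m jog '[[[0,0,0,0,0,0.05,30],[0,0,0,0,0,0.2,30],[0,0,0,0,0,0.5,30],[0,0,0,0,0,0.9,30],[0,0,0,0,0,0.9,30]]]'
python3 - <<'E'
from h import *
w=imaging.grab_frame("wrist");b=imaging.grab_frame("side");a=imaging.grab_frame("scene")
C=np.array([566,137.5]);u=np.array([np.cos(np.radians(172.5)),np.sin(np.radians(172.5))])
for f in(w,b,a):
    hsv=cv2.cvtColor(f["color"],cv2.COLOR_RGB2HSV)
    m=cv2.inRange(hsv,(45,80,25),(85,255,255))
    nn,l,st,c=cv2.connectedComponentsWithStats(m)
    print([(st[i].tolist(),c[i].round(1).tolist()) for i in range(1,nn) if st[i][4]>10])
    for r in(25,28): print(r,proj(f,(*(C+r*u),164.5+29)),proj(f,(*(C+r*u+29*np.array([u[1],-u[0]])),164.5)))
    print([(round(r["p"],2),np.round(r["bbox"])) for r in search_frame(f,"hook")[:2]], "cap",proj(f,(*C,178.5)),"tip",proj(f,(*(C+73*u),185)))
E
```

```text
time_s: 25.98
tool_pos: [542.3, 137.4, 183.0]
tool_rot: [2.363, 2.07, 0.0]
contact_force: [-0.6, 0.2, 0.2]
width: 0.351
grasp_force: 0.0
[250, 178, 14, 110, 1466] [256.3 232.9]
[542.35091352 137.36634553 182.96859801] [-2.36338886e+00 -2.06975351e+00 -5.92686581e-05] [-0.17612857  0.0116084  -0.09255748]
r 23.42931985601877 lat -3.2193362402497305 z-172 10.968598014321174 toolx ang 82.42093947062656
time_s: 26.7
tool_pos: [543.2, 137.5, 277.2]
tool_rot: [2.361, 2.068, 0.007]
contact_force: [0.3, 1.4, -0.4]
width: 0.351
grasp_force: 0.0
[([250, 149, 9, 71, 560], [254.5, 184.5])]
25 [254.16475427 194.41032049] [254.07063994 149.33943717]
28 [250.15542218 194.42745203] [250.3598633  149.35308552]
[(0.82, array([190., 157., 140.,  53.]))] cap [285.70970486 188.53481987] tip [192.11756589 191.33601264]
[([244, 202, 8, 24, 65], [246.4, 213.4])]
25 [249.62836242 204.88205817] [245.25694426 221.92149565]
28 [250.83313627 205.19707905] [246.45909033 222.25035894]
[(0.91, array([151., 244.,  49.,  20.])), (0.79, array([228., 202.,  42.,  18.]))] cap [239.76538336 206.83118118] tip [269.01275099 212.5790114 ]
[([261, 164, 18, 14, 46], [267.2, 168.3])]
25 [269.68189969 164.97858787] [277.70814697 169.52393119]
28 [269.08337504 164.35812007] [277.11401252 168.91469516]
[(0.67, array([327., 158.,  34.,  28.])), (0.63, array([263., 167.,  21.,  18.]))] cap [274.38231106 174.39545726] tip [260.24346511 157.67021278]
```

```bash
python3 -c "
from station import ticket;print(ticket.close_job())"
```

```text
the job is handed in; nothing more can be done
None
```

I turned the hook onto its stop with a peak push of about 16 N, hung the green-banded ring on the bar, slid it back until I felt it touch the swivel block, released it and handed the job in. The final wrist view put its centre about 25 mm from the swivel axis; the hand-in returned no verdict.

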